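# Pick the big-ball doming punch and lay it ready at the doming block

### The job

Take the doming punch with the large ball end out of the tool tray and set it down, without dropping it, in both notches of the wooden punch rest, its ball end pointing to the doming block. Leave the other three punches lying in the tray, and do not disturb the other things on the bench.

Things in the scene. Friction and masses are not known exactly. Their poses are not given: they have to be found in the camera images.
- big_ball_punch: Doming punch with the large ball, the one to pick, about 0.45 kg: plain steel, 180 mm long, round shank 14 mm thick, at -x a square striking head (18 mm long, 34 mm square), at +x a ball 34 mm in diameter. Origin on the shank's axis at mid-length, x along the shank; lies level, axis 17 mm above the tray's inner floor. Bare shank from x = -72 to +57 mm.
- ball_center (a point): Centre of the 34 mm ball of the punch to pick, 73 mm from its origin along its x axis.
- small_ball_punch: Another punch: plain steel, 180 mm long, round shank 14 mm thick, at -x a square striking head (18 mm long, 22 mm square), at +x a small ball 22 mm in diameter. Origin on the shank's axis at mid-length, x along the shank; lies level, axis 11 mm above the tray's inner floor.
- flat_punch: Another punch: plain steel, 180 mm long, round shank 14 mm thick, at -x a square striking head (18 mm long, 34 mm square), at +x a flat-faced cylinder 34 mm in diameter and 30 mm long. Origin on the shank's axis at mid-length, x along the shank; lies level, axis 17 mm above the tray's inner floor.
- square_punch: Another punch: plain steel, 180 mm long, round shank 14 mm thick, at -x a square striking head (18 mm long, 34 mm square), at +x a square block 34 mm wide and 30 mm long. Origin on the shank's axis at mid-length, x along the shank; lies level, axis 17 mm above the tray's inner floor.
- tray: Open, fixed tool tray of light wood, 256 mm (its x) by 300 mm (its y), 42 mm high, walls and floor 6 mm thick. Origin at the centre of its underside. The four punches lie in it side by side, roughly along its x axis, neighbouring shanks about 66 mm apart, in any order.
- station: Fixed doming station: dark wooden base 330 mm (x) by 120 mm (y), 15 mm high, origin at the centre of its underside. Towards +x stands the doming block (dark steel, 100 x 100 x 35 mm, round hollows in its top, centre at x = +105 mm, top 50 mm above the table); towards -x the punch rest, centre at x = -70 mm.
- rest (a point): Where the middle of the shank's axis lies when a punch lies in the rest, 60 mm above the table; x runs along the rest to the doming block, z up. The rest: two light wooden uprights 10 mm thick, at x = -32 and +32 mm (54 mm free between), each with an upward 90 degree V notch 51 mm wide at its mouth; V bottom 50 mm, tips 75 mm above the table.
- jar: Bystander: closed glass jar, 68 mm in diameter, 85 mm high, origin under its centre.
- mallet: Bystander: wooden mallet, 255 mm long, 45 mm high, head 90 mm wide at its +x end, origin on the handle's axis.
- pliers: Bystander: flat pliers with black grips, 135 mm long, 14 mm high, origin under the middle.
- file: Bystander: flat file with a light wooden handle, 240 mm long, 22 mm high, origin under the handle's front end.
- loupe: Bystander: black loupe ring, 48 mm in diameter, 26 mm high, origin under its centre.
Things that resemble listed ones, but are neither listed nor needed, are in the scene too. What is shaped like the big_ball_punch but green or red is not meant.

How it is judged:
At the end, for the whole second after the job is handed in: The big-ball punch rests in both notches, ball towards the block: middle of its axis within 6 mm sideways and in height and 30 mm lengthwise of the rest's middle, within 0.1 rad of its line, still. The other punches lie in the tray (origins inside its walls, under 45 mm high) (x of big_ball_punch in the frame of rest between -0.03 and 0.03 m and y of big_ball_punch in the frame of rest between -0.006 and 0.006 m and z of big_ball_punch in the frame of rest between -0.006 and 0.006 m and angle between the x axis of big_ball_punch and the x axis of rest, either way round below 0.1 rad and x of ball_center in the frame of rest above 0.03 m and linear speed of big_ball_punch below 0.03 m/s and x of small_ball_punch in the frame of tray between -0.125 and 0.125 m and y of small_ball_punch in the frame of tray between -0.147 and 0.147 m and height (world z) of each of small_ball_punch, flat_punch, square_punch below 0.045 m and x of flat_punch in the frame of tray between -0.125 and 0.125 m and y of flat_punch in the frame of tray between -0.147 and 0.147 m and x of square_punch in the frame of tray between -0.125 and 0.125 m and y of square_punch in the frame of tray between -0.147 and 0.147 m); the robot touches nothing.
It fails at once if the big-ball punch is let go while its middle is more than 95 mm above the table (35 mm above its place in the rest) (height (world z) of big_ball_punch above 0.095 m and contact force between the fingers and big_ball_punch below 0.02 N).
It fails at once if a bystander on the bench (jar, mallet, pliers, file or loupe) is moved by more than 40 mm (distance of any of jar, mallet, pliers, file, loupe from where it was at the start of the episode above 0.04 m).
It also fails if it takes over 38 s, if anything falls off the work surface, if the arm or the gripper's body presses on something with over 40 N, if the wrist force passes 120 N, or if a joint passes its speed limit or range.

### The arm

A 7-joint arm with a two-finger parallel gripper is mounted at the origin on the work surface. World frame = base frame: x ahead of the robot, y to its left, z up, the work surface at z = 0. Lengths are in m, angles in rad, forces in N, time in s.
With the tool pointing down it reaches from about 0.425 to 0.875 m from the base axis. Payload 8.4 kg.
Tool frame: the origin (TCP) lies midway between the tips of the shut fingers; the grasp point (between the pads) lies 19 mm behind it; z points along the fingers, y is the direction in which the jaws open and shut (so a half turn about z gives the same grasp; the last joint's range is limited). The gripper opens to 85 mm and grips with 20 to 120 N. Pads are 22 mm wide; open, the fingers measure 114 mm over their backs; the gripper's body (76 mm by 85 mm) begins 54 mm behind the grasp point. The pads swing forward as they close: fully open they stand 13 mm farther back than shut.
Start: joints at [-1.434, 0.333, 0.04, 1.465, -0.013, 1.343, -0.059], TCP at [0.152, 0.632, 0.231] pointing down, gripper open.
Joint ranges: [-2.58, 2.58], [-0.38, 2.09], [-1.3, 1.39], [0.25, 2.4], [-1.5, 4.64], [0.08, 2.09], [-2.65, 2.65]. Speed limits (rad/s): [2.22, 2.22, 2.79, 2.79, 3.14, 3.14, 3.14].

### API

Orientations are given as a unit quaternion [w, x, y, z].
In Python, from workcell import ctrl, camera, camera_model gives the robot as it stands.
- The arm moves only by the shell command python3 -m inch 'ROWS'. ROWS is JSON, a list of rows, each an object of numbers: "wx", "wy", "wz": the turn, a rotation vector about the tool's x, y, z in degrees; "dx", "dy", "dz": the shift along the tool's x, y, z in cm; "hand": the finger opening in cm, from 0 to 8.54. In form: [{"wx": .., "wy": .., "wz": .., "dx": .., "dy": .., "dz": .., "hand": ..}, ...]. A call has 1 to 20 rows; each row is the pose to reach, as a shift and turn from the pose measured when the call began, along the tool's axes at that moment; what a row does not reach only later rows make up. A row lasts 1/12 s, in which the tool goes at most 41.7 mm and 7.16 degrees, less where a joint would pass 70% of its speed; a pose out of reach is approached as far as the arm can. A call with a gripper value outside its range is refused whole. The fingers move at their own pace and stop on an object; the grip force is fixed at half the most. Time passes only in rows, so rows that repeat a pose let the fingers close. It gives the time, the measured TCP pose, the force and the opening at its end, in the units of the state.
- ctrl.sense(): the state, without advancing time (a new reading comes with each control period).
- camera(name): name is "side" or "top"; returns the picture (420x560x3 uint8, red, green, blue); there is no depth.
- camera_model(name): a dict with "mtx" (3x3 intrinsics, pixels), "k1" (the pictures are not rectified: a ray, as slopes to the right and down, at radius r is drawn at 1 + k1 r^2 times it, then the intrinsics apply), "world_to_cam" (4x4, takes a point from world to camera coordinates). Camera axes: x right, y down, z forward; pixel columns grow to the right and rows downward; lengths in m; the calibration is good to about 2 mm. A picture is of the moment at which its call begins. camera_model takes no time and is no camera call.
- ctrl.hand_in(): hands the job in, once; it reports no verdict.
The state is a dict: "time_s": time; "joint_pos": joint angles; "dq": joint speeds; "tau": joint torques, N m; "ee_pos": TCP position; "tool_rot": TCP orientation; "ft_force": force on the tool from outside, world axes, zero at the start; "torque": the same for the moment, N m; "width": finger opening in m.
Only numpy, scipy, OpenCV 4.12 (cv2) and the standard library are available. Lean on these libraries where they do the work, as an engineer would, in place of code of your own. Each camera call takes 0.05 s, during which the arm holds its last target. There are 200 camera calls.

## Working session

There is one attempt and no reset: what is moved stays moved. The work goes in short steps, Python scripts to look and compute and a shell command to move; the robot and the scene stay as the last step left them, time stands still between calls to the robot, and variables do not carry over. Pictures are saved under pics/ and viewed, about 8 in all and at most 12, crops included, and the job is handed in when it is done.

```bash
mkdir -p pics
cat > h.py <<'E'
import numpy as np, cv2
from workcell import ctrl, camera, camera_model
from scipy.spatial.transform import Rotation as R
def shot(n,f):
    im=camera(n); cv2.imwrite('pics/'+f,im[:,:,::-1]); return im
def px2w(n,u,v,z):
    m=camera_model(n); K=np.array(m['mtx']); T=np.array(m['world_to_cam'])
    d=np.linalg.solve(K,[u,v,1.])[:2]; s=d.copy()
    for _ in range(30): s=d/(1+m['k1']*(s@s))
    r=T[:3,:3].T@np.r_[s,1]; c=-T[:3,:3].T@T[:3,3]
    return c+r*(z-c[2])/r[2]
def w2px(n,p):
    m=camera_model(n); K=np.array(m['mtx']); T=np.array(m['world_to_cam'])
    q=T[:3,:3]@np.array(p)+T[:3,3]; s=q[:2]/q[2]; s=s*(1+m['k1']*(s@s))
    return (K@np.r_[s,1])[:2]
def tool():
    s=ctrl.sense(); q=np.array(s['tool_rot']); return np.array(s['ee_pos']),R.from_quat(q[[1,2,3,0]]),s
E
python3 - <<'E'
from h import *
a=shot('top','t0.png'); b=shot('side','s0.png')
for n in('top','side'):
    T=np.array(camera_model(n)['world_to_cam']); print(n,-T[:3,:3].T@T[:3,3],camera_model(n)['k1'],T[:3,:3].round(2).tolist())
p,r,s=tool(); print(p,r.as_matrix().round(3),s['time_s'],s['width'])
E
```

```text
top [ 0.37103833 -0.01959094  1.4443323 ] -0.16763097615104622 [[0.0, -1.0, -0.02], [-1.0, 0.0, -0.1], [0.1, 0.02, -1.0]]
side [-0.29081417 -0.85580243  1.06086836] -0.03919570005687215 [[0.71, -0.7, -0.01], [-0.46, -0.46, -0.76], [0.53, 0.55, -0.65]]
[0.15175109 0.63161013 0.23049445] [[-0.972  0.234 -0.   ]
 [ 0.234  0.972 -0.001]
 [-0.    -0.001 -1.   ]] 0.1 0.08565684842679257
```

View pics/t0.png

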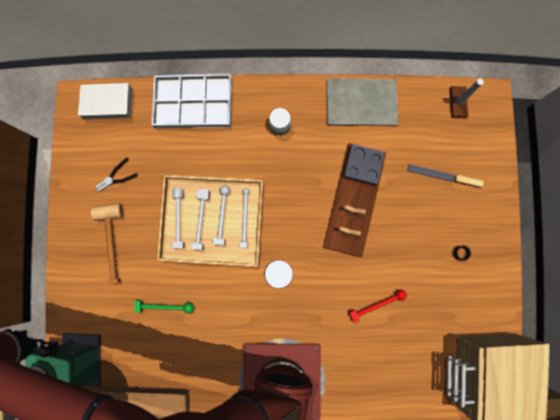

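View pics/s0.png

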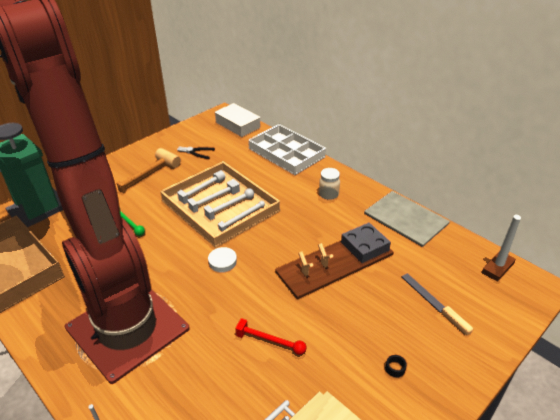

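The top picture shows the tray at about (211,221), holding four punches with working ends up at (178,190), (203,195), (225,190) and (245,191). The station is at about (355,200), with its block at (365,165) and the rest uprights at (355,210) and (347,231). The green (165,307) and red (378,305) punches are decoys. The punch at (225,190) looks like the large ball, so I'm enlarging the crop to confirm.

Run:
```python
import cv2,numpy as np
t=cv2.imread('pics/t0.png')
a=cv2.resize(t[170:270,155:265],None,fx=4,fy=4,interpolation=cv2.INTER_CUBIC)
b=cv2.resize(t[140:260,315:395],None,fx=4,fy=4,interpolation=cv2.INTER_CUBIC)
c=np.zeros((480,760,3),np.uint8); c[:400,:440]=a; c[:480,440:760]=b
cv2.imwrite('pics/c0.png',c)
```

```text
(no output)
```

View pics/c0.png

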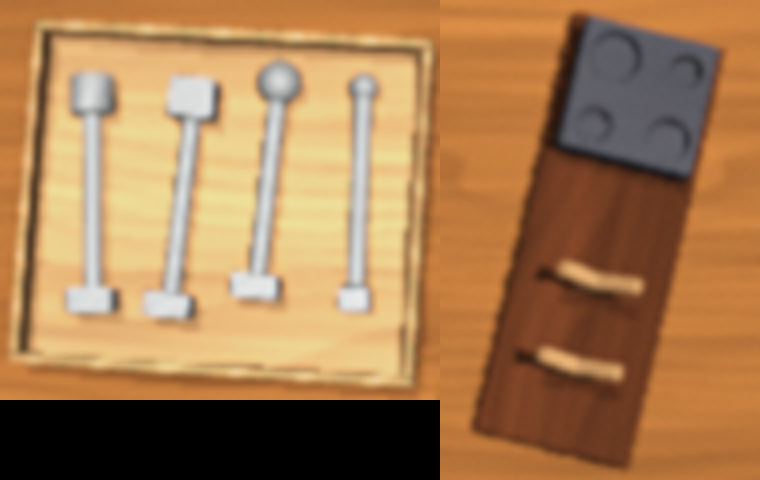

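```bash
cat > m.py <<'E'
from h import *
from scipy.optimize import least_squares
o=lambda c,ox:((np.array(c,float)+.5-[ox,0])/4-.5)
P=[o(c,0)+[155,170] for c in [(279,82),(274,110),(259,270)]]
W=[px2w('top',*p,0.023) for p in P]
d=W[0]-W[2]; d/=np.linalg.norm(d); O=W[0]-0.073*d
print('punch origin',O,'angle',np.degrees(np.arctan2(d[1],d[0])),'alt dir',np.degrees(np.arctan2(*(W[1]-W[2])[1::-1])))
L=[(155,50,50),(155,-50,50),(55,-50,50),(55,50,50),(-165,60,15),(-165,-60,15)]
Q=[o(c,440)+[315,140] for c in [(585,15),(720,48),(690,178),(560,145),(474,430),(628,466)]]
def tr(s,l):
    c,k=np.cos(s[2]),np.sin(s[2]); l=np.array(l)/1e3
    return np.array([s[0]+c*l[0]-k*l[1],s[1]+k*l[0]+c*l[1],l[2]])
f=lambda s:np.concatenate([w2px('top',tr(s,l))-q for l,q in zip(L,Q)])
r=least_squares(f,[.5,-.3,-.2]); print('station',r.x,np.degrees(r.x[2]),r.fun.round(1))
print('rest',tr(r.x,(-70,0,60)))
for l in [(-38,0,65),(-102,0,65)]:
    c=(w2px('top',tr(r.x,l))-[315,140]+.5)*4-.5+[440,0]; print('upright pred crop',c)
# side overlay
im=cv2.imread('pics/s0.png')
pt=lambda p,col:cv2.circle(im,tuple(int(round(v)) for v in w2px('side',p)),1,col,-1)
for l in L: pt(tr(r.x,l),(0,0,255))
for l in [(-38,25.5,75),(-38,-25.5,75),(-38,0,50),(-102,25.5,75),(-102,-25.5,75),(-102,0,50)]: pt(tr(r.x,l),(0,255,0))
for x in (-.09,-.072,0,.057,.073): pt(O+x*d,(255,0,255))
cv2.imwrite('pics/o0.png',cv2.resize(im[150:310,150:410],None,fx=3,fy=3,interpolation=cv2.INTER_CUBIC))
E
python3 m.py
```

```text
punch origin [0.5001034  0.17879947 0.023     ] angle -5.350268778665719 alt dir -4.644257471744508
station [ 0.54710267 -0.22098196 -0.24150875] -13.837432307057288 [ 0.9 -0.  -0.4 -0.2 -0.1 -0.6 -0.3 -0.4 -0.3  0.3  0.2  0.9]
rest [ 0.47913419 -0.20424021  0.06      ]
upright pred crop [598.98025722 279.10964738]
upright pred crop [578.95020872 364.77217474]
```

View pics/o0.png

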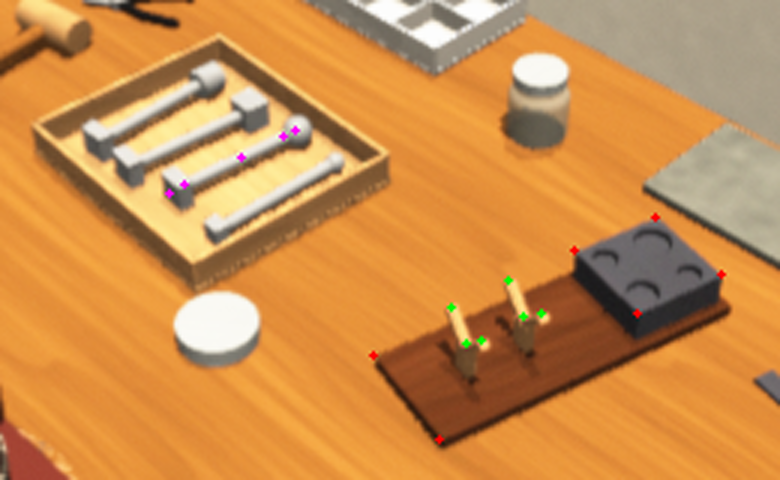

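The overlay on the side view matches both the tray punch (ball at crop (299,131)) and the station's corners and notches to about 1 px, so the ball punch is confirmed. Next I work out the approach.

```bash
cat > go.py <<'E'
import sys; from h import *
# go.py x y z toolx_angle_deg -> deltas in tool axes cm/deg
x,y,z,a=map(float,sys.argv[1:]); p,r,s=tool(); a=np.radians(a)
X=np.array([np.cos(a),np.sin(a),0]); Z=np.array([0,0,-1.]); M=np.c_[X,np.cross(Z,X),Z]
print('d cm',(r.inv().apply(np.array([x,y,z])-p)*100).round(2),'w deg',np.degrees((r.inv()*R.from_matrix(M)).as_rotvec()).round(2), 't',s['time_s'],'w',s['width'],'F',np.round(s['ft_force'],1),'p',p.round(4))
E
python3 go.py 0.500 0.179 0.12 174.9
```

```text
d cm [-44.44 -35.86  11.11] w deg [-0.08 -0.   -8.41] t 0.1 w 0.08565684842679257 F [0.2 0.3 0.1] p [0.1518 0.6316 0.2305]
```

```bash
python3 -m inch '[{"wz":-4,"dx":-11,"dy":-9,"dz":2,"hand":4.5},{"wz":-8.4,"dx":-22,"dy":-18,"dz":3,"hand":4.5},{"wz":-8.4,"dx":-33,"dy":-27,"dz":4,"hand":4.5},{"wz":-8.4,"dx":-44.4,"dy":-35.9,"dz":5,"hand":4.5},{"wz":-8.4,"dx":-44.4,"dy":-35.9,"dz":5,"hand":4.5},{"wz":-8.4,"dx":-44.4,"dy":-35.9,"dz":5,"hand":4.5},{"wz":-8.4,"dx":-44.4,"dy":-35.9,"dz":5,"hand":4.5},{"wz":-8.4,"dx":-44.4,"dy":-35.9,"dz":5,"hand":4.5},{"wz":-8.4,"dx":-44.4,"dy":-35.9,"dz":5,"hand":4.5},{"wz":-8.4,"dx":-44.4,"dy":-35.9,"dz":5,"hand":4.5},{"wz":-8.4,"dx":-44.4,"dy":-35.9,"dz":5,"hand":4.5},{"wz":-8.4,"dx":-44.4,"dy":-35.9,"dz":5,"hand":4.5},{"wz":-8.4,"dx":-44.4,"dy":-35.9,"dz":5,"hand":4.5},{"wz":-8.4,"dx":-44.4,"dy":-35.9,"dz":8,"hand":4.5},{"wz":-8.4,"dx":-44.4,"dy":-35.9,"dz":11.1,"hand":4.5},{"wz":-8.4,"dx":-44.4,"dy":-35.9,"dz":11.1,"hand":4.5},{"wz":-8.4,"dx":-44.4,"dy":-35.9,"dz":11.1,"hand":4.5},{"wz":-8.4,"dx":-44.4,"dy":-35.9,"dz":11.1,"hand":4.5},{"wz":-8.4,"dx":-44.4,"dy":-35.9,"dz":11.1,"hand":4.5},{"wz":-8.4,"dx":-44.4,"dy":-35.9,"dz":11.1,"hand":4.5}]'; python3 go.py 0.500 0.179 0.012 174.9
python3 - <<'E'
from h import *
a=shot('side','s1.png')
cv2.imwrite('pics/c1.png',cv2.resize(a[100:270,130:330,::-1],None,fx=3,fy=3,interpolation=cv2.INTER_CUBIC))
E
```

```text
d cm [-44.43 -35.84  21.91] w deg [-0.08 -0.   -8.41] t 0.1 w 0.08565684842679257 F [0.2 0.3 0.1] p [0.1518 0.6316 0.2305]schema error: expected keys wx, wy, wz, dx, dy, dz, hand
```

View pics/c1.png

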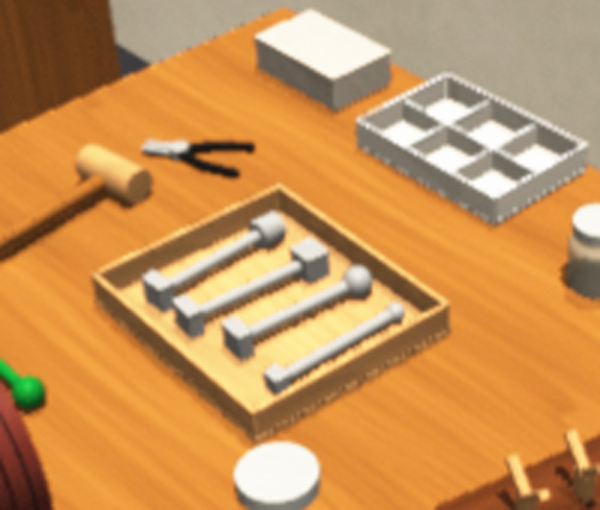

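The move was refused because every row needs all seven keys, so nothing moved. The crop shows the tray untouched, with the ball at about (357,280). I'm resending with full rows.

```bash
python3 -m inch '[{"wx":0,"wy":0,"wz":-4,"dx":-11,"dy":-9,"dz":2,"hand":4.5},{"wx":0,"wy":0,"wz":-8.4,"dx":-22,"dy":-18,"dz":3,"hand":4.5},{"wx":0,"wy":0,"wz":-8.4,"dx":-33,"dy":-27,"dz":4,"hand":4.5},{"wx":0,"wy":0,"wz":-8.4,"dx":-44.4,"dy":-35.9,"dz":5,"hand":4.5},{"wx":0,"wy":0,"wz":-8.4,"dx":-44.4,"dy":-35.9,"dz":5,"hand":4.5},{"wx":0,"wy":0,"wz":-8.4,"dx":-44.4,"dy":-35.9,"dz":5,"hand":4.5},{"wx":0,"wy":0,"wz":-8.4,"dx":-44.4,"dy":-35.9,"dz":5,"hand":4.5},{"wx":0,"wy":0,"wz":-8.4,"dx":-44.4,"dy":-35.9,"dz":5,"hand":4.5},{"wx":0,"wy":0,"wz":-8.4,"dx":-44.4,"dy":-35.9,"dz":5,"hand":4.5},{"wx":0,"wy":0,"wz":-8.4,"dx":-44.4,"dy":-35.9,"dz":5,"hand":4.5},{"wx":0,"wy":0,"wz":-8.4,"dx":-44.4,"dy":-35.9,"dz":5,"hand":4.5},{"wx":0,"wy":0,"wz":-8.4,"dx":-44.4,"dy":-35.9,"dz":5,"hand":4.5},{"wx":0,"wy":0,"wz":-8.4,"dx":-44.4,"dy":-35.9,"dz":5,"hand":4.5},{"wx":0,"wy":0,"wz":-8.4,"dx":-44.4,"dy":-35.9,"dz":8,"hand":4.5},{"wx":0,"wy":0,"wz":-8.4,"dx":-44.4,"dy":-35.9,"dz":11.1,"hand":4.5},{"wx":0,"wy":0,"wz":-8.4,"dx":-44.4,"dy":-35.9,"dz":11.1,"hand":4.5},{"wx":0,"wy":0,"wz":-8.4,"dx":-44.4,"dy":-35.9,"dz":11.1,"hand":4.5},{"wx":0,"wy":0,"wz":-8.4,"dx":-44.4,"dy":-35.9,"dz":11.1,"hand":4.5},{"wx":0,"wy":0,"wz":-8.4,"dx":-44.4,"dy":-35.9,"dz":11.1,"hand":4.5},{"wx":0,"wy":0,"wz":-8.4,"dx":-44.4,"dy":-35.9,"dz":11.1,"hand":4.5}]'; python3 go.py 0.500 0.179 0.012 174.9
```

```text
time_s: 1.82
ee_pos: [0.5001, 0.1801, 0.1218]
tool_rot: [0.001, 0.044, 0.999, 0.0]
ft_force: [0.7, -0.7, 0.3]
width: 0.0452
d cm [ 0.02 -0.12 10.98] w deg [0.04 0.11 0.09] t 1.8167 w 0.04524376345555197 F [ 0.7 -0.7  0.3] p [0.5001 0.1801 0.1218]
```

```bash
python3 -m inch '[{"wx":0,"wy":0,"wz":0,"dx":0,"dy":-0.1,"dz":3.5,"hand":4.5},{"wx":0,"wy":0,"wz":0,"dx":0,"dy":-0.1,"dz":6.5,"hand":4.5},{"wx":0,"wy":0,"wz":0,"dx":0,"dy":-0.1,"dz":9,"hand":4.5},{"wx":0,"wy":0,"wz":0,"dx":0,"dy":-0.1,"dz":10.3,"hand":4.5},{"wx":0,"wy":0,"wz":0,"dx":0,"dy":-0.1,"dz":10.9,"hand":4.5},{"wx":0,"wy":0,"wz":0,"dx":0,"dy":-0.1,"dz":10.9,"hand":4.5},{"wx":0,"wy":0,"wz":0,"dx":0,"dy":-0.1,"dz":10.9,"hand":4.5}]'; python3 go.py 0.500 0.179 0.012 174.9
python3 - <<'E'
from h import *
a=shot('side','s2.png'); b=shot('top','t2.png')
x=cv2.resize(a[140:260,150:290,::-1],None,fx=3,fy=3,interpolation=cv2.INTER_CUBIC)
y=cv2.resize(b[160:280,150:270,::-1],None,fx=3,fy=3,interpolation=cv2.INTER_CUBIC)
cv2.imwrite('pics/c2.png',np.hstack([x,y]))
E
```

```text
time_s: 2.4
ee_pos: [0.5009, 0.1798, 0.0139]
tool_rot: [0.002, 0.043, 0.999, 0.001]
ft_force: [0.2, -0.2, 0.5]
width: 0.0447
d cm [ 0.08 -0.09  0.19] w deg [0.08 0.17 0.12] t 2.4 w 0.044736491841595866 F [ 0.2 -0.2  0.5] p [0.5009 0.1798 0.0139]
```

View pics/c2.png

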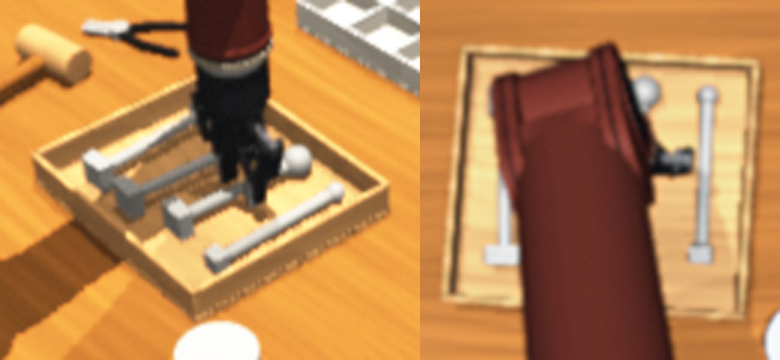

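The fingers straddle the ball punch's shank (side crop (250,185)) and the neighbours are clear. I'm closing the fingers.

```bash
python3 -m inch '[{"wx":0,"wy":0,"wz":0,"dx":0,"dy":0,"dz":0.1,"hand":0.8},{"wx":0,"wy":0,"wz":0,"dx":0,"dy":0,"dz":0.1,"hand":0.8},{"wx":0,"wy":0,"wz":0,"dx":0,"dy":0,"dz":0.1,"hand":0.8},{"wx":0,"wy":0,"wz":0,"dx":0,"dy":0,"dz":0.1,"hand":0.8},{"wx":0,"wy":0,"wz":0,"dx":0,"dy":0,"dz":0.1,"hand":0.8},{"wx":0,"wy":0,"wz":0,"dx":0,"dy":0,"dz":0.1,"hand":0.8},{"wx":0,"wy":0,"wz":0,"dx":0,"dy":0,"dz":0.1,"hand":0.8},{"wx":0,"wy":0,"wz":0,"dx":0,"dy":0,"dz":0.1,"hand":0.8}]'; python3 go.py 0.500 0.179 0.14 174.9
```

```text
time_s: 3.17
ee_pos: [0.5019, 0.1806, 0.0143]
tool_rot: [0.003, 0.043, 0.999, 0.002]
ft_force: [-1.6, 0.8, 5.6]
width: 0.0119
d cm [  0.11  -0.13 -12.57] w deg [0.2  0.29 0.13] t 3.1667 w 0.011858805003682207 F [-1.6  0.8  5.6] p [0.5019 0.1806 0.0143]
```

```bash
python3 -m inch '[{"wx":0,"wy":0,"wz":0,"dx":0,"dy":0,"dz":0,"hand":0.5},{"wx":0,"wy":0,"wz":0,"dx":0,"dy":0,"dz":-0.5,"hand":0.5},{"wx":0,"wy":0,"wz":0,"dx":0,"dy":0,"dz":-1.2,"hand":0.5},{"wx":0,"wy":0,"wz":0,"dx":0,"dy":0,"dz":-2,"hand":0.5},{"wx":0,"wy":0,"wz":0,"dx":0,"dy":0,"dz":-3,"hand":0.5},{"wx":0,"wy":0,"wz":0,"dx":0,"dy":0,"dz":-3,"hand":0.5}]'; python3 go.py 0.500 0.179 0.14 174.9
python3 - <<'E'
from h import *
a=shot('side','s3.png')
cv2.imwrite('pics/c3.png',cv2.resize(a[130:260,160:300,::-1],None,fx=4.5,fy=4.5,interpolation=cv2.INTER_CUBIC))
E
```

```text
time_s: 3.67
ee_pos: [0.503, 0.181, 0.0467]
tool_rot: [0.004, 0.043, 0.999, 0.002]
ft_force: [1.2, 0.2, -3.3]
width: 0.0118
d cm [ 0.21 -0.17 -9.34] w deg [0.3  0.43 0.11] t 3.6667 w 0.011762747172025762 F [ 1.2  0.2 -3.3] p [0.503  0.181  0.0467]
```

View pics/c3.png

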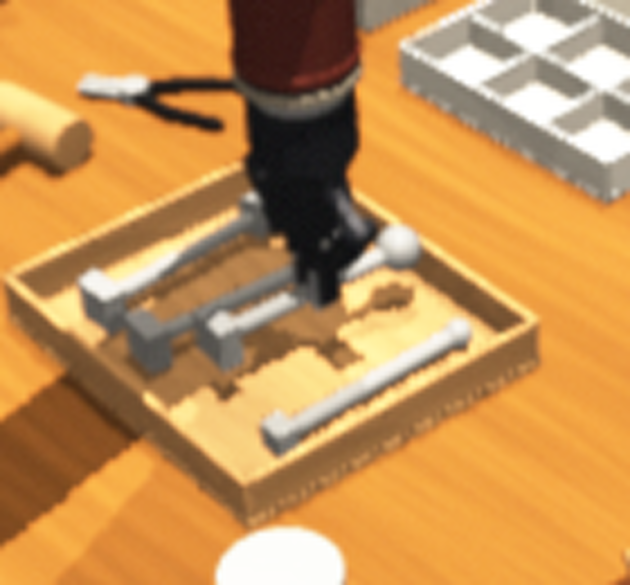

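The punch hangs level in the fingers, ball at crop (400,247) and head at (220,335). The other three are undisturbed. I'm lifting to carry height and working out the carry.

```bash
python3 - <<'E'
from h import *
p,r,s=tool()
b=px2w('side',160+400.5/4.5-.5,130+247.5/4.5-.5,p[2]+.009); x=-r.as_matrix()[:,0]
print('ball rel tcp along, perp',(b-p)@x,(b-p)@np.cross([0,0,1],x))
E
python3 -m inch '[{"wx":0.3,"wy":0.4,"wz":0,"dx":0.1,"dy":0,"dz":-3,"hand":0.5},{"wx":0.3,"wy":0.4,"wz":0,"dx":0.2,"dy":0,"dz":-6,"hand":0.5},{"wx":0.3,"wy":0.4,"wz":0,"dx":0.2,"dy":0,"dz":-8.5,"hand":0.5},{"wx":0.3,"wy":0.4,"wz":0,"dx":0.2,"dy":0,"dz":-9.3,"hand":0.5},{"wx":0.3,"wy":0.4,"wz":0,"dx":0.2,"dy":0,"dz":-9.3,"hand":0.5}]'; python3 go.py 0.479 -0.204 0.14 166.2
```

```text
ball rel tcp along, perp 0.0747285653994308 -0.0011054294413955772
time_s: 4.13
ee_pos: [0.5011, 0.1813, 0.1406]
tool_rot: [0.002, 0.043, 0.999, 0.001]
ft_force: [0.5, -0.4, -4.1]
width: 0.0117
d cm [-1.130e+00 -3.858e+01 -3.000e-02] w deg [0.15 0.17 8.83] t 4.1333 w 0.011685784861427911 F [ 0.5 -0.4 -4.1] p [0.5011 0.1813 0.1406]
```

```bash
python3 -m inch '[{"wx":0,"wy":0,"wz":1,"dx":0,"dy":-2,"dz":0,"hand":0.5},{"wx":0,"wy":0,"wz":2,"dx":0,"dy":-5,"dz":0,"hand":0.5},{"wx":0,"wy":0,"wz":3,"dx":0,"dy":-8.5,"dz":0,"hand":0.5},{"wx":0,"wy":0,"wz":4,"dx":0,"dy":-12,"dz":0,"hand":0.5},{"wx":0,"wy":0,"wz":5,"dx":0,"dy":-15.5,"dz":0,"hand":0.5},{"wx":0,"wy":0,"wz":6,"dx":-0.3,"dy":-19,"dz":0,"hand":0.5},{"wx":0,"wy":0,"wz":7,"dx":-0.5,"dy":-22.5,"dz":0,"hand":0.5},{"wx":0,"wy":0,"wz":8,"dx":-0.7,"dy":-26,"dz":0,"hand":0.5},{"wx":0,"wy":0,"wz":8.8,"dx":-0.9,"dy":-29.5,"dz":0,"hand":0.5},{"wx":0,"wy":0,"wz":8.8,"dx":-1.1,"dy":-33,"dz":0,"hand":0.5},{"wx":0,"wy":0,"wz":8.8,"dx":-1.1,"dy":-36,"dz":0,"hand":0.5},{"wx":0.1,"wy":0.2,"wz":8.8,"dx":-1.1,"dy":-38,"dz":0,"hand":0.5},{"wx":0.1,"wy":0.2,"wz":8.8,"dx":-1.1,"dy":-38.6,"dz":0,"hand":0.5},{"wx":0.1,"wy":0.2,"wz":8.8,"dx":-1.1,"dy":-38.6,"dz":0,"hand":0.5},{"wx":0.1,"wy":0.2,"wz":8.8,"dx":-1.1,"dy":-38.6,"dz":0,"hand":0.5},{"wx":0.1,"wy":0.2,"wz":8.8,"dx":-1.1,"dy":-38.6,"dz":0,"hand":0.5}]'; python3 go.py 0.479 -0.204 0.14 166.2
python3 - <<'E'
from h import *
a=shot('side','s4.png');b=shot('top','t4.png')
x=cv2.resize(a[180:310,260:410,::-1],None,fx=3,fy=3,interpolation=cv2.INTER_CUBIC)
y=cv2.resize(b[135:265,305:405,::-1],None,fx=3,fy=3,interpolation=cv2.INTER_CUBIC)
cv2.imwrite('pics/c4.png',np.hstack([x,y]))
E
```

```text
time_s: 5.47
ee_pos: [0.4785, -0.2025, 0.1388]
tool_rot: [-0.001, 0.119, 0.993, 0.001]
ft_force: [0.1, 0.4, -3.2]
width: 0.0115
d cm [-0.08 -0.13 -0.12] w deg [ 0.08 -0.11  0.13] t 5.4667 w 0.011512843333791156 F [ 0.1  0.4 -3.2] p [ 0.4785 -0.2025  0.1388]
```

View pics/c4.png

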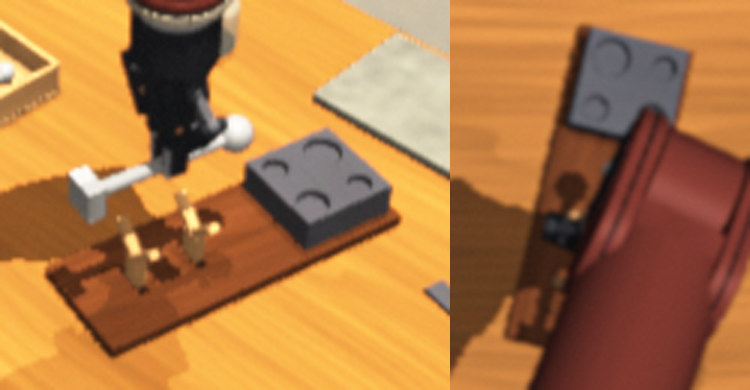

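The ball (side crop (238,134)) points to the block and the punch hangs over the rest. Next I check its pitch and offset numerically, then descend most of the way.

```bash
python3 - <<'E'
from h import *
p,r,s=tool(); x=-r.as_matrix()[:,0]
for dz in(.007,.009,.011):
  for l in (.075,-.070): print(dz,l,((w2px('side',p+l*x+[0,0,dz])-[260,180]+.5)*3-.5).round(1))
E
python3 -m inch '[{"wx":0.1,"wy":-0.1,"wz":0.1,"dx":-0.1,"dy":-0.1,"dz":2,"hand":0.5},{"wx":0.1,"wy":-0.1,"wz":0.1,"dx":-0.1,"dy":-0.1,"dz":4,"hand":0.5},{"wx":0.1,"wy":-0.1,"wz":0.1,"dx":-0.1,"dy":-0.1,"dz":6,"hand":0.5},{"wx":0.1,"wy":-0.1,"wz":0.1,"dx":-0.1,"dy":-0.1,"dz":7,"hand":0.5},{"wx":0.1,"wy":-0.1,"wz":0.1,"dx":-0.1,"dy":-0.1,"dz":7.4,"hand":0.5},{"wx":0.1,"wy":-0.1,"wz":0.1,"dx":-0.1,"dy":-0.1,"dz":7.4,"hand":0.5},{"wx":0.1,"wy":-0.1,"wz":0.1,"dx":-0.1,"dy":-0.1,"dz":7.4,"hand":0.5}]'; python3 go.py 0.479 -0.204 0.051 166.2
python3 - <<'E'
from h import *
a=shot('side','s5.png')
cv2.imwrite('pics/c5.png',cv2.resize(a[200:300,260:400,::-1],None,fx=5,fy=5,interpolation=cv2.INTER_CUBIC))
E
```

```text
0.007 0.075 [236.4 131.7]
0.007 -0.07 [ 98.8 189.6]
0.009 0.075 [236.5 130. ]
0.009 -0.07 [ 98.8 187.9]
0.011 0.075 [236.7 128.4]
0.011 -0.07 [ 98.8 186.2]
time_s: 6.15
ee_pos: [0.4801, -0.2037, 0.066]
tool_rot: [0.001, 0.12, 0.993, -0.0]
ft_force: [0.2, 0.2, -3.4]
width: 0.0115
d cm [ 0.1  -0.05  1.5 ] w deg [-0.02  0.08  0.07] t 6.15 w 0.011530992779845133 F [ 0.2  0.2 -3.4] p [ 0.4801 -0.2037  0.066 ]
```

View pics/c5.png

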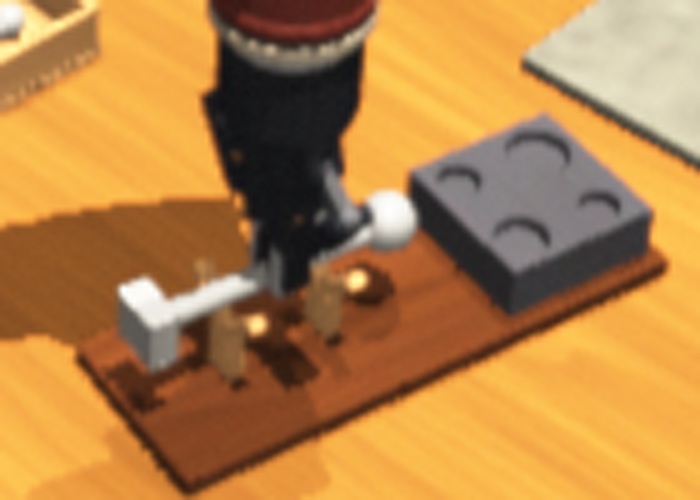

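The shank sits centred over both notches, uprights at (225,340) and (325,300), with the ball at (390,222) towards the block. I'm lowering the last 15 mm.

```bash
python3 -m inch '[{"wx":0,"wy":0,"wz":0,"dx":0.1,"dy":0,"dz":0.5,"hand":0.5},{"wx":0,"wy":0,"wz":0,"dx":0.1,"dy":0,"dz":1,"hand":0.5},{"wx":0,"wy":0,"wz":0,"dx":0.1,"dy":0,"dz":1.2,"hand":0.5},{"wx":0,"wy":0,"wz":0,"dx":0.1,"dy":0,"dz":1.3,"hand":0.5},{"wx":0,"wy":0,"wz":0,"dx":0.1,"dy":0,"dz":1.3,"hand":0.5}]'; python3 go.py 0.479 -0.204 0.051 166.2
```

```text
time_s: 6.62
ee_pos: [0.4791, -0.2036, 0.053]
tool_rot: [0.001, 0.12, 0.993, -0.0]
ft_force: [-0.7, -0.0, -3.5]
width: 0.0116
d cm [ 0.   -0.04  0.2 ] w deg [-0.02  0.09  0.06] t 6.6167 w 0.011552398143510752 F [-0.7 -0.  -3.5] p [ 0.4791 -0.2036  0.053 ]
```

No contact yet (Fz is still the carried weight), so I'm going lower in 1 mm steps.

```bash
python3 -m inch '[{"wx":0,"wy":0,"wz":0,"dx":0,"dy":0,"dz":0.1,"hand":0.5},{"wx":0,"wy":0,"wz":0,"dx":0,"dy":0,"dz":0.2,"hand":0.5},{"wx":0,"wy":0,"wz":0,"dx":0,"dy":0,"dz":0.2,"hand":0.5}]'; python3 -m inch '[{"wx":0,"wy":0,"wz":0,"dx":0,"dy":0,"dz":0.1,"hand":0.5},{"wx":0,"wy":0,"wz":0,"dx":0,"dy":0,"dz":0.1,"hand":0.5},{"wx":0,"wy":0,"wz":0,"dx":0,"dy":0,"dz":0.1,"hand":0.5}]'
```

```text
time_s: 6.87
ee_pos: [0.4792, -0.2037, 0.0513]
tool_rot: [0.001, 0.12, 0.993, -0.0]
ft_force: [-1.5, 0.5, -0.2]
width: 0.0115
time_s: 7.12
ee_pos: [0.4793, -0.2037, 0.0511]
tool_rot: [0.001, 0.12, 0.993, 0.0]
ft_force: [-4.9, 2.6, 10.8]
width: 0.0115
```

Contact came at TCP z = 0.051, exactly the seated height. I'm opening gently, then retreating straight up.

```bash
python3 -m inch '[{"wx":0,"wy":0,"wz":0,"dx":0,"dy":0,"dz":0,"hand":1.3},{"wx":0,"wy":0,"wz":0,"dx":0,"dy":0,"dz":0,"hand":1.6},{"wx":0,"wy":0,"wz":0,"dx":0,"dy":0,"dz":0,"hand":2.2},{"wx":0,"wy":0,"wz":0,"dx":0,"dy":0,"dz":0,"hand":4.5},{"wx":0,"wy":0,"wz":0,"dx":0,"dy":0,"dz":0,"hand":4.5},{"wx":0,"wy":0,"wz":0,"dx":0,"dy":0,"dz":0,"hand":4.5},{"wx":0,"wy":0,"wz":0,"dx":0,"dy":0,"dz":0,"hand":4.5},{"wx":0,"wy":0,"wz":0,"dx":0,"dy":0,"dz":0,"hand":4.5}]'
python3 - <<'E'
from h import *
a=shot('side','s6.png')
cv2.imwrite('pics/c6.png',cv2.resize(a[200:300,260:400,::-1],None,fx=5,fy=5,interpolation=cv2.INTER_CUBIC))
E
```

```text
time_s: 7.78
ee_pos: [0.4793, -0.2037, 0.0511]
tool_rot: [0.001, 0.12, 0.993, 0.0]
ft_force: [0.4, -0.1, -0.5]
width: 0.045
```

View pics/c6.png

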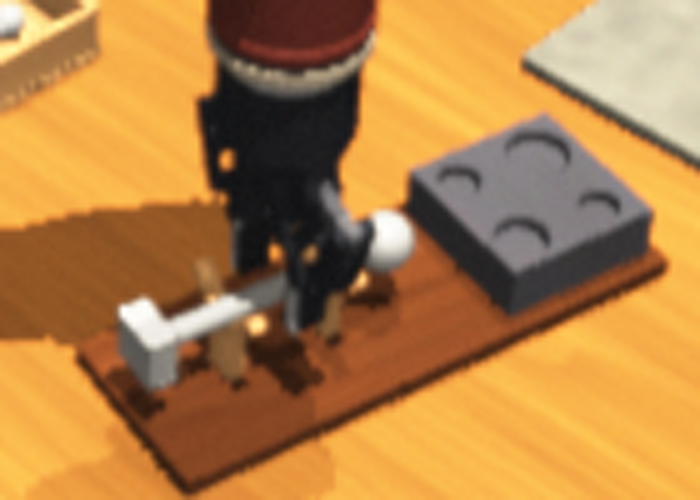

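The punch lies in the notches with the fingers open and clear around it. I'm retreating straight up, then moving aside to check.

```bash
python3 -m inch '[{"wx":0,"wy":0,"wz":0,"dx":0,"dy":0,"dz":-1,"hand":4.5},{"wx":0,"wy":0,"wz":0,"dx":0,"dy":0,"dz":-3,"hand":4.5},{"wx":0,"wy":0,"wz":0,"dx":0,"dy":0,"dz":-6,"hand":4.5},{"wx":0,"wy":0,"wz":0,"dx":0,"dy":0,"dz":-10,"hand":4.5},{"wx":0,"wy":0,"wz":0,"dx":0,"dy":0,"dz":-14,"hand":4.5},{"wx":0,"wy":0,"wz":0,"dx":0,"dy":4,"dz":-16,"hand":4.5},{"wx":0,"wy":0,"wz":0,"dx":0,"dy":8,"dz":-16,"hand":4.5},{"wx":0,"wy":0,"wz":0,"dx":0,"dy":12,"dz":-16,"hand":4.5},{"wx":0,"wy":0,"wz":0,"dx":0,"dy":16,"dz":-16,"hand":4.5},{"wx":0,"wy":0,"wz":0,"dx":0,"dy":20,"dz":-16,"hand":4.5},{"wx":0,"wy":0,"wz":0,"dx":0,"dy":20,"dz":-16,"hand":4.5},{"wx":0,"wy":0,"wz":0,"dx":0,"dy":20,"dz":-16,"hand":4.5},{"wx":0,"wy":0,"wz":0,"dx":0,"dy":20,"dz":-16,"hand":4.5}]'
python3 - <<'E'
from h import *
a=shot('side','s7.png'); b=shot('top','t7.png')
x=cv2.resize(a[130:310,150:410,::-1],None,fx=2,fy=2,interpolation=cv2.INTER_CUBIC)
y=cv2.resize(b[140:260,315:395,::-1],None,fx=3,fy=3,interpolation=cv2.INTER_CUBIC)
cv2.imwrite('pics/c7.png',np.hstack([x,y]))
E
```

```text
time_s: 8.92
ee_pos: [0.5265, -0.0101, 0.2117]
tool_rot: [0.001, 0.12, 0.993, -0.0]
ft_force: [0.1, -0.2, -0.1]
width: 0.0448
```

View pics/c7.png

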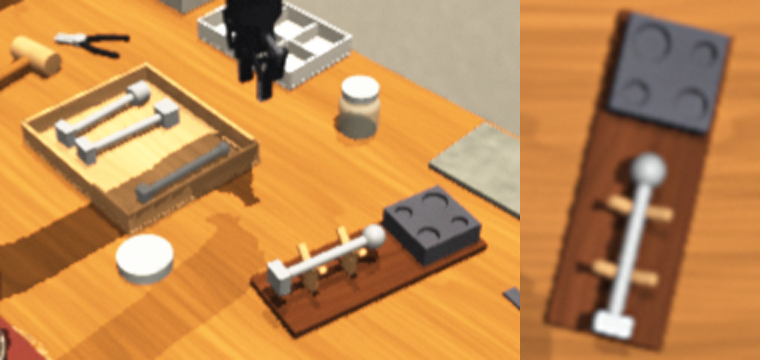

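The punch lies across both uprights, ball at crop (649,169) towards the block. The other three punches, the jar and the mallet are in place. One numeric check, then I hand in.

Run:
```python
from h import *
f=lambda c:px2w('top',315+(c[0]-520+.5)/3-.5,140+(c[1]+.5)/3-.5,.06)
b,h=f((649,169)),f((618,303)); d=b-h; d/=np.linalg.norm(d); o=b-.073*d
a=-.2415; X=np.array([np.cos(a),np.sin(a),0]); Y=np.array([-X[1],X[0],0]); e=o-[.4791,-.2042,.06]
print('x,y in rest mm',e@X*1e3,e@Y*1e3,'angle',np.arctan2(d@Y,d@X))
ok=abs(e@X)<.025 and abs(e@Y)<.006 and abs(d@Y)<.08
print(ok, ctrl.hand_in() if ok else '')
```

```text
x,y in rest mm 0.3368383728554827 -1.2811634373912966 angle 0.0020908869549101385
the job is handed in; nothing more can be done
True None
```

The big-ball punch is lying in both notches of the rest with its ball towards the doming block, and I handed the job in at about 9 s.

- **How it went:** I picked the punch at mid-shank from the tray and carried it level. I lowered it until contact at the expected seated height, with TCP z at 0.051 m, and only then opened the fingers and backed off.
- **Last check:** from the final top picture, the punch's middle is 0.3 mm lengthwise and -1.3 mm sideways from the rest's middle, with a 0.002 rad angle. Its height was not measured from that picture; it rests on the contact height and the side view.
- **Other things:** the last pictures show the other three punches lying in the tray and the jar and mallet where they were. I did not measure the bystanders' positions.
- **Disagreements:** my first move was refused because the rows lacked keys, and nothing moved. The gripper read 11.5 to 11.9 mm on the 14 mm shank; I did not explain it, but the grip held throughout.

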